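Moisture reading on a sample board from the drying drawer

ROBOT

A 7-joint arm with a two-finger parallel gripper is mounted at the origin on the work surface. World frame = base frame: x ahead of the robot, y to its left, z up, the work surface at z = 0. Lengths are in m, angles in rad, forces in N, time in s.
With the tool pointing down it reaches from about 0.425 to 0.825 m from the base axis. Payload 3.6 kg.
Tool frame: the origin (TCP) lies on the centre line of the jaws, within the pads' length; the fingertips stand 11 mm ahead of it and the grasp point (between the pads) lies 8 mm behind it; x points along the fingers, y is the direction in which the jaws open and shut, and the axes are right-handed (so a half turn about x gives the same grasp; the last joint's range is limited). The gripper opens to 93 mm and grips with 3 to 60 N. Pads are 15 mm wide; open, the fingers measure 128 mm over their backs; the gripper's body (75 mm by 188 mm) begins 65 mm behind the grasp point.
Start: joints at [1.095, 0.615, -0.013, 1.423, 0.008, 1.103, -0.04], TCP at [0.282, -0.586, 0.23] pointing down, gripper open.
Joint ranges: [-3.12, 3.12], [-0.3, 2.06], [-1.34, 1.32], [0.26, 2.42], [-1.36, 4.5], [0.01, 1.98], [-2.84, 2.84]. Speed limits (rad/s): [2.79, 2.79, 3.14, 3.14, 3.14, 3.14, 3.14].

INTERFACE

Orientations are given as a rotation vector (axis times angle).
In Python, from plant import env gives the robot as it stands.
- The arm moves only by the shell command python3 -m creep 'ROWS' [FORCE]. ROWS is JSON, a list of rows, each an object of numbers: "x", "y", "z": the shift along the world's x, y, z in units of 25 mm (1.0 is 25 mm); "ax", "ay", "az": the turn, a rotation vector about the world's x, y, z in rad; "jaw": the closure, from -1 (fully open) to 1 (shut). A call has 1 to 5 rows; each row shifts and turns the commanded pose from where the row before left it; what a row does not reach is not made up. A row lasts 1/10 s, in which the tool goes at most 50 mm and 8.59 degrees, less where a joint would pass 70% of its speed; a pose out of reach is approached as far as the arm can. A call is refused whole if a number of a shift passes 1 or a number of a turn 0.15, either way. A call with a gripper value outside its range is refused whole. The fingers move at their own pace and stop on an object; FORCE is the grip in N (left out, the last holds). Time passes only in rows, so rows that do not move let the fingers close. It gives the time, the measured TCP pose, the force and the opening at its end, in the units of the state.
- env.get_obs(): the state, without advancing time (a new reading comes with each control period).
- env.read_camera(name): name is "side" or "top" or "wrist"; returns a dict with "pixels" (420x560x3 uint8, blue, green, red), "camera_matrix" (3x3 intrinsics, pixels), "R" (3x3) and "t" (3): a world point X has camera coordinates R X + t; the wrist camera has in their place "hand_eye" (4x4, takes a point from camera to tool coordinates, whose origin is the TCP and whose axes are the tool frame's). Camera axes: x right, y down, z forward; pixel columns grow to the right and rows downward; lengths in m; the calibration is good to about 2 mm. A picture is of the moment at which its call begins: read the wrist's pose just before it. There is no depth.
- env.sign_off(): hands the job in, once; it reports no verdict.
The state is a dict: "clock": time; "qpos": joint angles; "qd": joint speeds; "effort": joint torques, N m; "position": TCP position; "tcp_rot": TCP orientation; "contact_force": force on the tool from outside, world axes, zero at the start; "torque": the same for the moment, N m; "grip_width": finger opening in m.
Only numpy, scipy, OpenCV 4.12 (cv2) and the standard library are available. Lean on these libraries where they do the work, as an engineer would, in place of code of your own. Each camera call takes 0.05 s, during which the arm holds its last target.

TASK

First pull the drawer of the small wooden cabinet all the way out to its stop. Then lift the orange moisture meter out of its stand and hold it upright with its sprung ball tip inside the red ring on the light wooden board lying in the drawer, pressing lightly so that the tip is about half-way pushed in and not bottomed out. Do not press the meter on the dark board, leave the glue bottle, the stone and the file where they are, and finish while still holding the meter there: do not let go or put it down.

Things in the scene. Friction and masses are not known exactly. Their poses are not given: they have to be found in the camera images.
- cabinet: Low wooden cabinet fixed on the bench, 240 deep x 260 wide x 100 high, one drawer. Origin: centre of its underside. Its +x axis points from the drawer front to the back; the drawer slides out along its -x axis.
- cabinet_drawer0 (a joint): How far the drawer is out, in m: 0 closed, 0.166 at its stop. It starts 0 to 0.02 out; about 1 N of friction, and it stays where it is left. The drawer is 260 wide at its front, with 6 mm walls that stand to 78 above the bench (front panel to 86), and its floor is 22 above the bench. The boards lie loose in it and ride along.
- cabinet_drawer0_handle (a point): Middle of the drawer's handle, a steel bar 11 thick and 120 long lying level across the front (along the cabinet's y axis), 35 in front of the drawer's front face and 62 above the bench; two thin posts carry it 51 either side of its middle. Moves with the drawer; its axes are those of the cabinet.
- stand: Dark wooden block fixed on the bench, 80 x 70 x 75 high, with an upright hole 25 across in the middle, in which the meter's nose hangs. Origin: centre of its underside. It stands to the left or the right of the drawer.
- meter_grip (a point): Centre of the orange body of the moisture meter (loose, about 180 g): a box 36 (its x) x 30 (its y) x 62 high (its z, up), small screens on the two x faces. Below the box comes a black nose 18 thick and 38 long, then the sprung tip. In the stand the box's underside rests on the stand's top, so this point is 106 above the bench. The tip's contact point lies 96 below this point when sprung out.
- meter: The same moisture meter; origin at the contact point of the ball tip when sprung out, z axis up along the meter, so 96 below the centre of its box.
- tip (a point): Contact point of the meter's tip: the bottom of a steel ball 10 across at the end of the spring plunger. It moves up the meter as the plunger is pushed in.
- plunger (a joint): How far the sprung tip is pushed into the meter, in m: 0 out, 0.016 bottomed. The spring takes 1.2 N to start and 0.3 N more per mm (about 3.6 N at half-way, 6 N at the bottom).
- spot (a point): Centre of the red ring (20 inside, 28 outside) painted on the top face of the light board; top face level, z axis up, 40 above the bench with the board on the drawer's floor.
- sample: Light wooden board, loose in the drawer, 130 (its x) x 75 (its y) x 18 thick, 0.3 kg. Origin: centre of its underside. The ring lies on its top, 25 along -x from the middle, that is towards the drawer's front. The two boards lie side by side; which is left and which is right varies.
- other_board: Dark wooden board without a mark, same size, loose in the drawer beside the light one. Origin: centre of its underside. Not to be measured.
- glue: White glue bottle with a red cap, 60 across, 150 high, standing loose on the bench on the other side from the meter's stand. Origin: centre of its underside. Leave it.
- stone: Grey sharpening stone, 60 x 60 x 22, loose on the bench. Origin: centre of its underside. Leave it.
- file: File with a yellow handle, 230 long, 18 thick, loose on the bench, lying along its x axis, origin near its middle on the bench. Leave it.

How it is judged:
By the outcome, as a careful person would: the job done as asked, in the order asked, and still so for the second after the job is handed in, while the arm keeps its last pose, push and grip.
It also fails if it takes over 64 s, if anything falls off the work surface, if the arm or the gripper's body presses on something with over 40 N, if the wrist force passes 120 N, or if a joint passes its speed limit or range.

## Working session

There is one attempt and no reset: what is moved stays moved. The work goes in short steps, Python scripts to look and compute and a shell command to move; the robot and the scene stay as the last step left them, time stands still between calls to the robot, and variables do not carry over. Pictures are saved under pics/ and viewed, and the job is handed in when it is done.

```bash
ls; mkdir -p pics; cat > h.py <<'E'
import numpy as np, cv2
from plant import env
from scipy.spatial.transform import Rotation as Ro
def shot(n,f):
    o=env.get_obs(); c=env.read_camera(n); cv2.imwrite('pics/'+f,c['pixels']); return o,c
def cam(n,o,c):
    # returns K, Rcw (cam->world), origin
    K=np.array(c['camera_matrix'])
    if n!='wrist':
        R=np.array(c['R']);t=np.array(c['t']);return K,R.T,-R.T@t
    H=np.array(c['hand_eye']);Rt=Ro.from_rotvec(o['tcp_rot']).as_matrix()
    return K,Rt@H[:3,:3],Rt@H[:3,3]+np.array(o['position'])
def ray(C,u,v):
    K,R,p=C; d=R@np.linalg.inv(K)@np.array([u,v,1.]); return p,d/np.linalg.norm(d)
def onz(C,u,v,z):
    p,d=ray(C,u,v); return p+d*(z-p[2])/d[2]
def proj(C,X):
    K,R,p=C; q=K@(R.T@(np.array(X)-p)); return q[:2]/q[2]
E
python3 - <<'E'
from h import *
for n in ['top','side','wrist']:
    o,c=shot(n,n+'0.png'); C=cam(n,o,c); print(n,C[2],C[0][0,0],C[1][:,2])
print(o)
E
```

```text
pics
top [ 0.3534723  -0.00423593  1.42920991] 473.68393837720475 [ 0.18294979 -0.00402166 -0.98311403]
side [0.44115146 1.11394953 0.82466554] 518.8830692323643 [ 0.13159334 -0.83336539 -0.53682894]
wrist [ 0.34804642 -0.55318231  0.38356465] 330.1747944905723 [-0.24221891 -0.11539532 -0.96333479]
{'clock': 0.1, 'qpos': array([ 1.09547517,  0.61578279, -0.01263382,  1.42472704,  0.0080972 ,
        1.10342594, -0.04038617]), 'qd': array([-0.00044036, -0.00147776,  0.00061021, -0.00367159,  0.00103887,
       -0.00200383, -0.00061573]), 'effort': array([ 2.02004150e-03, -4.60041869e+01,  2.10016672e-01, -1.66244441e+01,
       -6.12405594e-02,  1.69279869e-02,  9.66981111e-05]), 'position': array([ 0.28175709, -0.58499115,  0.22862658]), 'tcp_rot': array([ 1.97273079,  0.45276203, -1.97379525]), 'contact_force': array([ 0.47799924, -0.05328679, -0.95348498]), 'torque': array([-0.00537617,  0.01504584, -0.00800523]), 'grip_width': 0.09287160277780517}
```

View pics/top0.png

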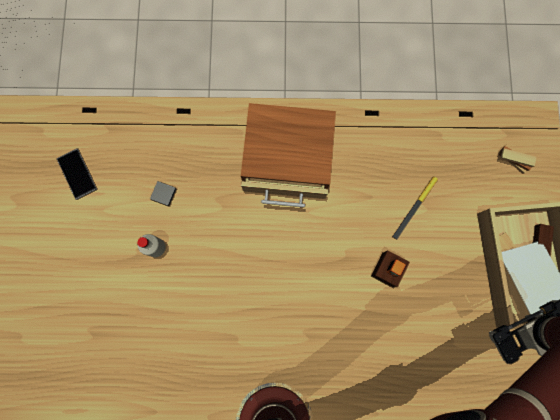

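View pics/side0.png

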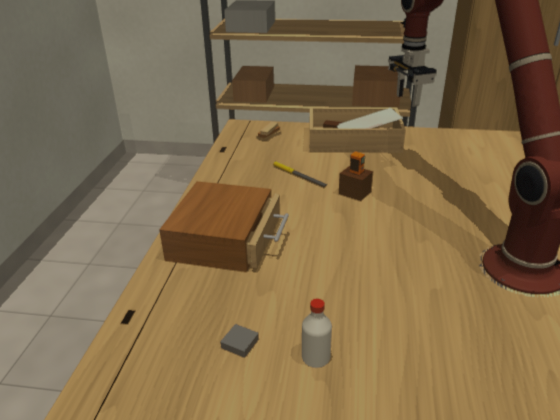

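View pics/wrist0.png

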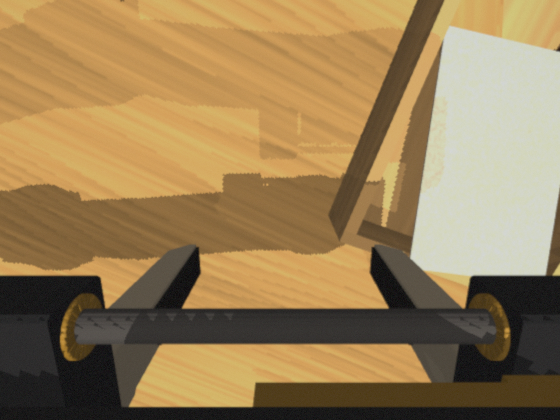

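Top view: cabinet at about (289,145), handle at (283,204), stand (391,269) with the meter at (398,267), glue (148,244), stone (163,193), file (415,207). I'll zoom in to measure.

```bash
python3 - <<'E'
from h import *
o,c=shot('top','top1.png'); C=cam('top',o,c); im=c['pixels']
cv2.imwrite('pics/zoom1.png',cv2.resize(im[95:295,230:430],(600,600),interpolation=cv2.INTER_CUBIC)[:, :])
for n,p,z in [('hl',(264,204),.062),('hr',(304,206),.062)]: print(n,onz(C,*p,z).round(4))
hsv=cv2.cvtColor(im,cv2.COLOR_BGR2HSV)
m=cv2.inRange(hsv,(5,200,150),(14,255,255)); m[:240]=0;m[295:]=0;m[:,:360]=0;m[:,420:]=0
k=cv2.findContours(m,0,2)[0];k=max(k,key=cv2.contourArea);r=cv2.minAreaRect(k);print(r)
for b in cv2.boxPoints(r): print(b,onz(C,*b,.137).round(4))
print(onz(C,*r[0],.137))
o,c=shot('side','side1.png');
cv2.imwrite('pics/zoom1s.png',cv2.resize(c['pixels'][140:270,160:390],None,fx=3.4,fy=3.4,interpolation=cv2.INTER_CUBIC))
E
```

```text
hl [0.6176 0.0351 0.062 ]
hr [ 0.6127 -0.0825  0.062 ]
((398.5, 274.0), (1.0, 0.0), 180.0)
[399. 274.] [ 0.4135 -0.3353  0.137 ]
[399. 274.] [ 0.4135 -0.3353  0.137 ]
[398. 274.] [ 0.4135 -0.3326  0.137 ]
[398. 274.] [ 0.4135 -0.3326  0.137 ]
[ 0.41353027 -0.33395845  0.137     ]
```

View pics/zoom1.png

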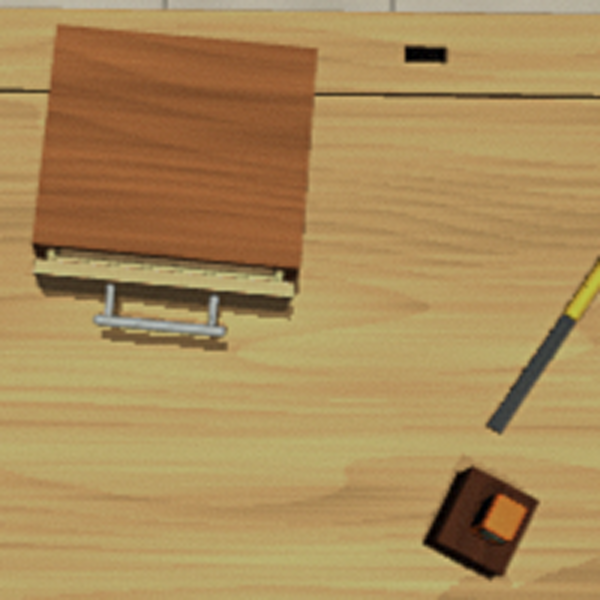

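View pics/zoom1s.png

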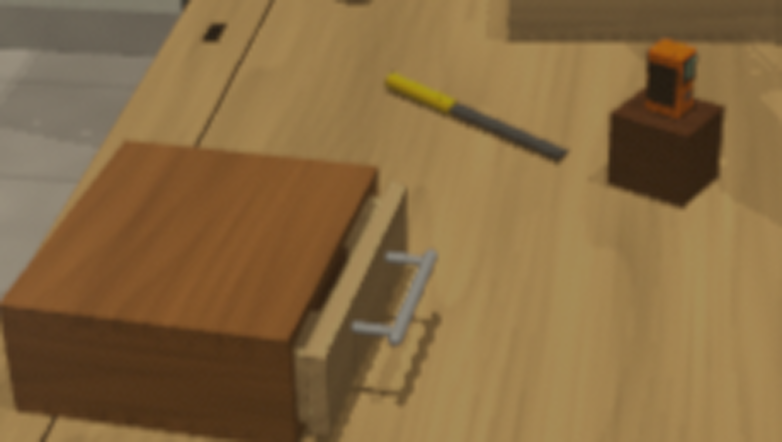

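```bash
python3 - <<'E'
from h import *
c=env.read_camera('top'); C=cam('top',None,c)
def z(u,v,h): return onz(C,230+u/3,95+v/3,h)
P={}
for n,u,v,h in [('hl',97,320,.062),('hr',224,331,.062),('c1',57,25,.1),('c2',317,48,.1),('c3',300,270,.1),('c4',35,245,.1),('m1',500,489,.137),('m2',528,508,.137),('m3',514,542,.137),('m4',485,526,.137),
 ('s1',470,466,.075),('s2',539,501,.075),('s3',494,577,.075),('s4',425,543,.075),('f',494,432,.01)]:
    P[n]=z(u,v,h); print(n,P[n].round(4))
hm=(P['hl']+P['hr'])/2; d=P['hl']-P['hr']; print(hm,np.linalg.norm(d),'yawcab',np.degrees(np.arctan2(-d[0],d[1])))
for a,b in [('c1','c2'),('c3','c4'),('c1','c4'),('c2','c3'),('m1','m2'),('m2','m3'),('m3','m4'),('s1','s2'),('s2','s3')]:
    e=P[a]-P[b]; print(a,b,np.linalg.norm(e),np.degrees(np.arctan2(e[1],e[0])))
print('meter',sum(P['m%d'%i] for i in (1,2,3,4))/4,'stand',sum(P['s%d'%i] for i in (1,2,3,4))/4)
print('cab',sum(P['c%d'%i] for i in (1,2,3,4))/4)
R=Ro.from_rotvec(env.get_obs()['tcp_rot']).as_matrix(); print(R.round(3), env.get_obs()['clock'])
E
```

```text
hl [0.6245 0.0401 0.062 ]
hr [ 0.6147 -0.0844  0.062 ]
c1 [0.9148 0.083  0.1   ]
c2 [ 0.8934 -0.1746  0.1   ]
c3 [ 0.6678 -0.1553  0.1   ]
c4 [0.69   0.0997 0.1   ]
m1 [ 0.4567 -0.3306  0.137 ]
m2 [ 0.4398 -0.3554  0.137 ]
m3 [ 0.4091 -0.3415  0.137 ]
m4 [ 0.4232 -0.3158  0.137 ]
s1 [ 0.4833 -0.3184  0.075 ]
s2 [ 0.4506 -0.3829  0.075 ]
s3 [ 0.379  -0.3375  0.075 ]
s4 [ 0.4101 -0.2734  0.075 ]
f [ 0.5239 -0.3587  0.01  ]
[ 0.61960638 -0.02215336  0.062     ] 0.1249448149660398 yawcab -4.490970960403703
c1 c2 0.25854849556017595 85.26994177056714
c3 c4 0.25593100789811424 -94.9715497148109
c1 c4 0.22539312776443762 -4.230735807589597
c2 c3 0.226464217805676 -4.8959072964360875
m1 m2 0.030015080241988804 55.62230392743202
m2 m3 0.03363835827691811 -24.37596163741669
m3 m4 0.029309658675239617 -118.75672653583781
s1 s2 0.07237061737248748 63.146119809885704
s2 s3 0.08480573443688687 -32.36581161177124
meter [ 0.4322072  -0.33579382  0.137     ] stand [ 0.43076043 -0.32806041  0.075     ]
cab [ 0.79149512 -0.03680219  0.1       ]
[[-0.     0.434 -0.901]
 [ 0.001 -0.901 -0.434]
 [-1.    -0.001 -0.   ]] 0.3
```

Stand and meter on the right; cabinet yaw about -4.5°. Moving toward the handle while turning the tool by about +60°.

```bash
python3 -m creep '[{"x":0.6,"y":1,"az":0.1},{"x":0.6,"y":1,"az":0.1},{"x":0.6,"y":1,"az":0.1},{"x":0.6,"y":1,"az":0.1},{"x":0.6,"y":1,"az":0.1}]' 
python3 - <<'E'
from h import *
o,c=shot('wrist','w1.png'); print(o['position'],o['tcp_rot'])
E
```

```text
[ 0.28192978 -0.58538425  0.22924518] [ 1.9726207   0.4511943  -1.97295467]validation failed for argument at $[0]...
```

View pics/w1.png

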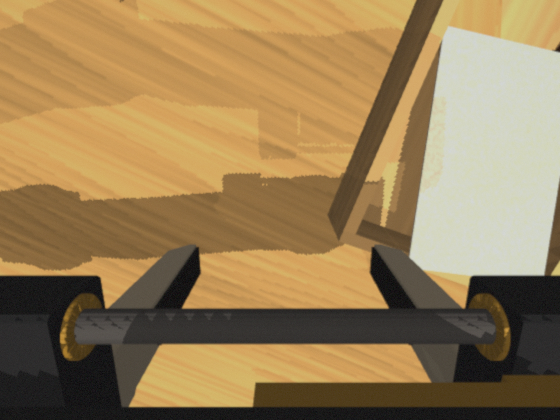

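The call was refused and nothing moved. It may want every key in each row.

```bash
python3 -m creep '[{"x":0.6,"y":1,"z":0,"ax":0,"ay":0,"az":0.1,"jaw":-1},{"x":0.6,"y":1,"z":0,"ax":0,"ay":0,"az":0.1,"jaw":-1},{"x":0.6,"y":1,"z":0,"ax":0,"ay":0,"az":0.1,"jaw":-1},{"x":0.6,"y":1,"z":0,"ax":0,"ay":0,"az":0.1,"jaw":-1},{"x":0.6,"y":1,"z":0,"ax":0,"ay":0,"az":0.1,"jaw":-1}]' 
python3 - <<'E'
from h import *
o,c=shot('wrist','w2.png'); print(o['position'],o['tcp_rot'])
E
```

```text
clock: 0.85
position: [0.3575, -0.4596, 0.2298]
tcp_rot: [1.648, 0.85, -1.648]
contact_force: [0.5, -0.1, -0.3]
grip_width: 0.0929
[ 0.35751886 -0.45959977  0.22978409] [ 1.64806232  0.85022536 -1.64803691]
```

View pics/w2.png

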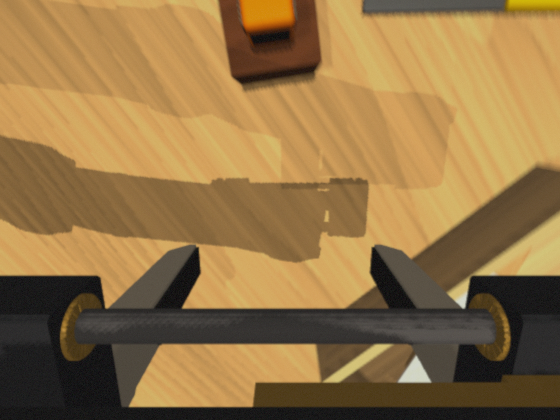

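The wrist view shows the stand at (270,40), nearly aligned with the tool. Continuing.

```bash
python3 -m creep '[{"x":0.6,"y":1,"z":0,"ax":0,"ay":0,"az":0.1,"jaw":-1},{"x":0.6,"y":1,"z":0,"ax":0,"ay":0,"az":0.1,"jaw":-1},{"x":0.6,"y":1,"z":0,"ax":0,"ay":0,"az":0.1,"jaw":-1},{"x":0.6,"y":1,"z":0,"ax":0,"ay":0,"az":0.1,"jaw":-0.5},{"x":0.6,"y":1,"z":0,"ax":0,"ay":0,"az":0.1,"jaw":0}]' 
python3 -m creep '[{"x":0.6,"y":1,"z":0,"ax":0,"ay":0,"az":0.04,"jaw":0.5},{"x":0.6,"y":1,"z":0,"ax":0,"ay":0,"az":0,"jaw":0.5},{"x":0.6,"y":1,"z":0,"ax":0,"ay":0,"az":0,"jaw":0.5},{"x":0.6,"y":1,"z":0,"ax":0,"ay":0,"az":0,"jaw":0.5},{"x":0.6,"y":1,"z":0,"ax":0,"ay":0,"az":0,"jaw":0.5}]' 
python3 -m creep '[{"x":0.1,"y":1,"z":0,"ax":0,"ay":0,"az":0,"jaw":0.5},{"x":0.1,"y":1,"z":0,"ax":0,"ay":0,"az":0,"jaw":0.5},{"x":0.1,"y":1,"z":0,"ax":0,"ay":0,"az":0,"jaw":0.5},{"x":0.1,"y":1,"z":0,"ax":0,"ay":0,"az":0,"jaw":0.5},{"x":0.1,"y":1,"z":0,"ax":0,"ay":0,"az":0,"jaw":0.5}]' 
python3 - <<'E'
from h import *
o,c=shot('wrist','w3.png'); print(o['position'],o['tcp_rot'])
print(Ro.from_rotvec(o['tcp_rot']).as_matrix().round(3))
E
```

```text
clock: 1.4
position: [0.4324, -0.335, 0.2298]
tcp_rot: [1.296, 1.15, -1.296]
contact_force: [-0.1, -0.1, -0.4]
grip_width: 0.0816
clock: 1.9
position: [0.5075, -0.21, 0.2298]
tcp_rot: [1.27, 1.168, -1.27]
contact_force: [-0.4, 0.0, 0.2]
grip_width: 0.0416
clock: 2.4
position: [0.5197, -0.085, 0.2298]
tcp_rot: [1.27, 1.168, -1.27]
contact_force: [-0.4, -0.4, 0.4]
grip_width: 0.0235
[ 0.5197017  -0.08499922  0.22978153] [ 1.27023983  1.16835155 -1.27007929]
[[ 0.     0.997 -0.083]
 [-0.    -0.083 -0.997]
 [-1.     0.     0.   ]]
```

View pics/w3.png

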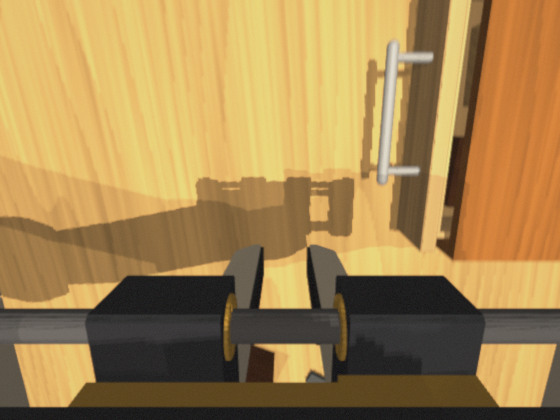

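The bar runs from (393,44) to (382,181), with posts at y≈57 and 171.

```bash
python3 - <<'E'
from h import *
o=env.get_obs();c=env.read_camera('wrist');C=cam('wrist',o,c)
im=c['pixels'];hsv=cv2.cvtColor(im,cv2.COLOR_BGR2HSV)
m=cv2.inRange(hsv,(0,0,110),(180,50,255));m[:, :360]=0;m[:,402:]=0;m[200:]=0
k=max(cv2.findContours(m,0,2)[0],key=cv2.contourArea);r=cv2.minAreaRect(k);print(r)
b=cv2.boxPoints(r)
for p in b: print(p,onz(C,*p,.062))
a=onz(C,393.5,42,.065);d=onz(C,381.5,183,.065);print(a,d,(a+d)/2,np.linalg.norm(a-d),np.degrees(np.arctan2(-(a-d)[0],(a-d)[1])))
for h in (5,0): print('panel top',onz(C,455,50,.086),onz(C,430,250,.086))
E
```

```text
((389.0, 122.5), (141.0, 24.0), 90.0)
[377.  52.] [0.61206081 0.04670696 0.062     ]
[401.  52.] [0.63355411 0.04510882 0.062     ]
[401. 193.] [ 0.63594294 -0.08484966  0.062     ]
[377. 193.] [ 0.61197045 -0.08306087  0.062     ]
[0.62579104 0.05325671 0.065     ] [ 0.61558695 -0.07258474  0.065     ] [ 0.620689   -0.00966401  0.065     ] 0.12625447973967077 -4.635789805332057
panel top [0.67017679 0.03954724 0.086     ] [ 0.65688254 -0.13797277  0.086     ]
panel top [0.67017679 0.03954724 0.086     ] [ 0.65688254 -0.13797277  0.086     ]
```

```bash
python3 -m creep '[{"x":1,"y":0.67,"z":0,"ax":0,"ay":0,"az":0,"jaw":0.5},{"x":1,"y":0.67,"z":-0.4,"ax":0,"ay":0,"az":0,"jaw":0.5},{"x":1,"y":0.67,"z":-1,"ax":0,"ay":0,"az":0,"jaw":0.5},{"x":1,"y":0.67,"z":-1,"ax":0,"ay":0,"az":0,"jaw":0.5},{"x":0,"y":0,"z":-1,"ax":0,"ay":0,"az":0,"jaw":0.5}]' 
python3 -m creep '[{"x":0,"y":0,"z":-0.7,"ax":0,"ay":0,"az":0,"jaw":0.5}]' 
python3 - <<'E'
from h import *
shot('wrist','w4.png');o,c=shot('side','s4.png'); print(o['position'],o['grip_width'])
cv2.imwrite('pics/s4z.png',cv2.resize(c['pixels'][130:280,150:350],None,fx=4,fy=4,interpolation=cv2.INTER_CUBIC))
E
```

```text
clock: 3.0
position: [0.6227, -0.0164, 0.1436]
tcp_rot: [1.271, 1.169, -1.264]
contact_force: [-0.6, 0.7, -0.8]
grip_width: 0.0229
clock: 3.1
position: [0.6194, -0.0196, 0.1248]
tcp_rot: [1.268, 1.17, -1.272]
contact_force: [-0.6, -0.8, 0.2]
grip_width: 0.0233
[ 0.61731525 -0.02040514  0.12218711] 0.023137551902319555
```

View pics/w4.png

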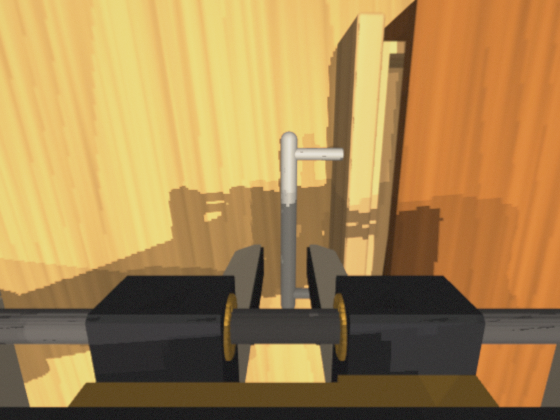

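View pics/s4z.png

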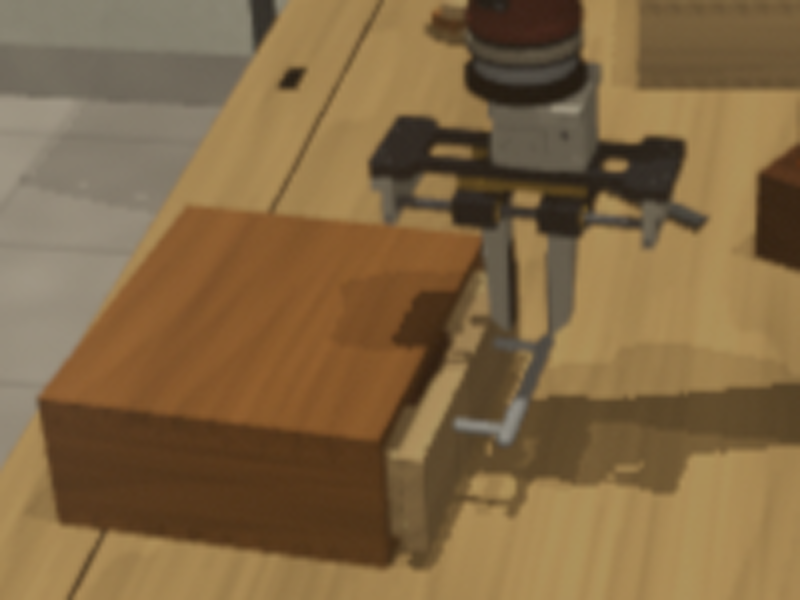

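The bar (column 289) is centred between the fingers (column 287). Checking y using the posts (rows 154 and 294).

```bash
python3 - <<'E'
from h import *
o=env.get_obs();c=env.read_camera('wrist');C=cam('wrist',o,c);print(o['position'])
for p in [(320,154),(302,294),(289,132),(289,200),(290,280)]: print(onz(C,*p,.063))
for p in [(371,16),(345,250),(334,250)]: print('panel',onz(C,*p,.086))
E
```

```text
[ 0.61762207 -0.0206219   0.12398176]
[0.64350194 0.02898272 0.063     ]
[ 0.62495536 -0.07124576  0.063     ]
[0.62459811 0.04445937 0.063     ]
[6.21076793e-01 3.14051746e-05 6.30000000e-02]
[ 0.61709872 -0.05929199  0.063     ]
panel [0.67165152 0.10044372 0.086     ]
panel [ 0.65384268 -0.02928446  0.086     ]
panel [ 0.64697604 -0.0287361   0.086     ]
```

```bash
python3 -m creep '[{"x":0.03,"y":0,"z":-0.5,"ax":0,"ay":0,"az":0,"jaw":0.5},{"x":0.02,"y":0,"z":-0.5,"ax":0,"ay":0,"az":0,"jaw":0.5},{"x":0,"y":0,"z":-0.5,"ax":0,"ay":0,"az":0,"jaw":0.5}]' 
python3 -m creep '[{"x":0,"y":0,"z":-0.5,"ax":0,"ay":0,"az":0,"jaw":0.5},{"x":0,"y":0,"z":-0.5,"ax":0,"ay":0,"az":0,"jaw":0.5},{"x":0,"y":0,"z":-0.1,"ax":0,"ay":0,"az":0,"jaw":0.5},{"x":0,"y":0,"z":0,"ax":0,"ay":0,"az":0,"jaw":0.5}]' 
```

```text
clock: 3.55
position: [0.6211, -0.019, 0.0893]
tcp_rot: [1.27, 1.168, -1.269]
contact_force: [-0.2, -0.5, -0.1]
grip_width: 0.0234
clock: 3.95
position: [0.6204, -0.0185, 0.0613]
tcp_rot: [1.269, 1.17, -1.27]
contact_force: [0.2, -0.3, 0.4]
grip_width: 0.0233
```

```bash
python3 -m creep '[{"x":0,"y":0,"z":-0.28,"ax":0,"ay":0,"az":0,"jaw":0.5},{"x":0,"y":0,"z":0,"ax":0,"ay":0,"az":0,"jaw":1},{"x":0,"y":0,"z":0,"ax":0,"ay":0,"az":0,"jaw":1},{"x":0,"y":0,"z":0,"ax":0,"ay":0,"az":0,"jaw":1},{"x":0,"y":0,"z":0,"ax":0,"ay":0,"az":0,"jaw":1}]' 15
```

```text
clock: 4.45
position: [0.6211, -0.0186, 0.0553]
tcp_rot: [1.27, 1.169, -1.269]
contact_force: [0.1, -0.5, -1.5]
grip_width: 0.0105
```

Bar gripped (10.5 mm). Pulling along the cabinet's -x axis.

```bash
python3 -m creep '[{"x":-0.2,"y":0.016,"z":0,"ax":0,"ay":0,"az":0,"jaw":1},{"x":-0.4,"y":0.032,"z":0,"ax":0,"ay":0,"az":0,"jaw":1},{"x":-0.4,"y":0.032,"z":0,"ax":0,"ay":0,"az":0,"jaw":1},{"x":-0.5,"y":0.04,"z":0,"ax":0,"ay":0,"az":0,"jaw":1},{"x":-0.5,"y":0.04,"z":0,"ax":0,"ay":0,"az":0,"jaw":1}]' 
python3 -m creep '[{"x":-0.5,"y":0.04,"z":0,"ax":0,"ay":0,"az":0,"jaw":1},{"x":-0.5,"y":0.04,"z":0,"ax":0,"ay":0,"az":0,"jaw":1},{"x":-0.5,"y":0.04,"z":0,"ax":0,"ay":0,"az":0,"jaw":1},{"x":-0.5,"y":0.04,"z":0,"ax":0,"ay":0,"az":0,"jaw":1},{"x":-0.5,"y":0.04,"z":0,"ax":0,"ay":0,"az":0,"jaw":1}]' 
python3 -m creep '[{"x":-0.4,"y":0.032,"z":0,"ax":0,"ay":0,"az":0,"jaw":1},{"x":-0.3,"y":0.024,"z":0,"ax":0,"ay":0,"az":0,"jaw":1},{"x":-0.2,"y":0.016,"z":0,"ax":0,"ay":0,"az":0,"jaw":1},{"x":-0.2,"y":0.016,"z":0,"ax":0,"ay":0,"az":0,"jaw":1}]' 
```

```text
clock: 4.95
position: [0.5702, -0.0142, 0.0553]
tcp_rot: [1.27, 1.169, -1.268]
contact_force: [2.5, 0.6, -2.3]
grip_width: 0.0101
clock: 5.45
position: [0.5076, -0.0088, 0.0553]
tcp_rot: [1.27, 1.17, -1.268]
contact_force: [1.9, 1.4, -3.4]
grip_width: 0.0105
clock: 5.85
position: [0.4811, -0.0065, 0.0553]
tcp_rot: [1.27, 1.17, -1.267]
contact_force: [1.1, 3.2, -2.8]
grip_width: 0.0103
```

```bash
python3 -m creep '[{"x":-0.15,"y":0.012,"z":0,"ax":0,"ay":0,"az":0,"jaw":1},{"x":-0.1,"y":0.008,"z":0,"ax":0,"ay":0,"az":0,"jaw":1}]' 
python3 -m creep '[{"x":-0.1,"y":0.008,"z":0,"ax":0,"ay":0,"az":0,"jaw":1},{"x":-0.1,"y":0.008,"z":0,"ax":0,"ay":0,"az":0,"jaw":1}]' 
python3 -m creep '[{"x":-0.1,"y":0.008,"z":0,"ax":0,"ay":0,"az":0,"jaw":1},{"x":-0.1,"y":0.008,"z":0,"ax":0,"ay":0,"az":0,"jaw":1}]' 
```

```text
clock: 6.05
position: [0.4747, -0.006, 0.0553]
tcp_rot: [1.27, 1.17, -1.268]
contact_force: [1.4, 4.6, -1.6]
grip_width: 0.0105
clock: 6.25
position: [0.47, -0.0056, 0.0553]
tcp_rot: [1.27, 1.17, -1.267]
contact_force: [1.8, 5.7, -1.6]
grip_width: 0.0104
clock: 6.45
position: [0.4678, -0.0055, 0.0553]
tcp_rot: [1.274, 1.166, -1.263]
contact_force: [8.5, 3.7, -10.6]
grip_width: 0.0105
```

```bash
python3 -m creep '[{"x":-0.08,"y":0.006,"z":0,"ax":0,"ay":0,"az":0,"jaw":1},{"x":-0.05,"y":0.004,"z":0,"ax":0,"ay":0,"az":0,"jaw":1}]' 
python3 -m creep '[{"x":0,"y":0,"z":0,"ax":0,"ay":0,"az":0,"jaw":1}]' 
python3 - <<'E'
from h import *
o,c=shot('top','t5.png'); 
cv2.imwrite('pics/t5z.png',cv2.resize(c['pixels'][95:295,180:430],(750,600),interpolation=cv2.INTER_CUBIC))
E
```

```text
clock: 6.65
position: [0.4678, -0.0054, 0.0554]
tcp_rot: [1.278, 1.162, -1.258]
contact_force: [12.6, 2.8, -13.9]
grip_width: 0.0105
clock: 6.75
position: [0.4679, -0.0054, 0.0554]
tcp_rot: [1.278, 1.162, -1.258]
contact_force: [11.3, 2.3, -13.2]
grip_width: 0.0104
```

View pics/t5z.png

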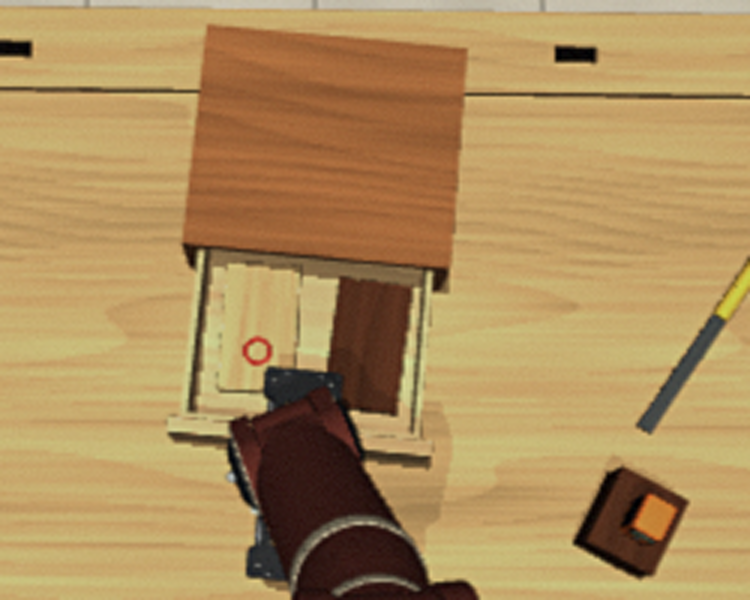

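The drawer is at its stop: the TCP stalled at x=0.468 while the force rose. The light board is on the left, with its ring at zoom (257,351). Releasing the handle and lifting off.

```bash
python3 -m creep '[{"x":0.1,"y":-0.008,"z":0,"ax":0,"ay":0,"az":0,"jaw":1},{"x":0,"y":0,"z":0,"ax":0,"ay":0,"az":0,"jaw":0.45},{"x":0,"y":0,"z":0,"ax":0,"ay":0,"az":0,"jaw":0.45},{"x":0,"y":0,"z":0,"ax":0,"ay":0,"az":0,"jaw":0.45}]' 
python3 - <<'E'
from h import *
o,c=shot('wrist','w6.png')
E
```

```text
clock: 7.2
position: [0.4623, -0.0076, 0.055]
tcp_rot: [1.267, 1.169, -1.274]
contact_force: [0.1, -0.7, 1.5]
grip_width: 0.0249
```

View pics/w6.png

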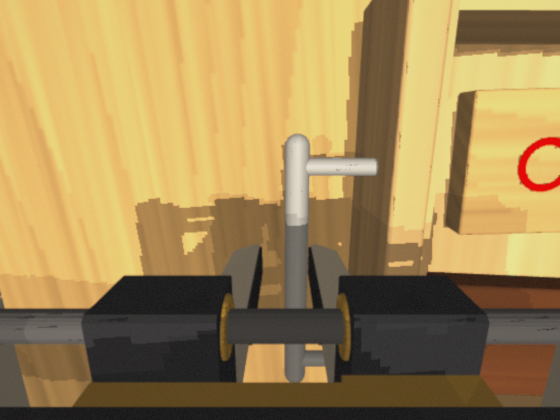

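```bash
python3 -m creep '[{"x":0.15,"y":0,"z":0.2,"ax":0,"ay":0,"az":0,"jaw":0.45},{"x":0.05,"y":0,"z":0.6,"ax":0,"ay":0,"az":0,"jaw":0.45},{"x":0,"y":0,"z":1,"ax":0,"ay":0,"az":0,"jaw":0.45},{"x":0,"y":-0.3,"z":1,"ax":0,"ay":0,"az":0,"jaw":0},{"x":0,"y":-1,"z":1,"ax":0,"ay":0,"az":-0.1,"jaw":-0.5}]' 
python3 -m creep '[{"x":0,"y":-1,"z":1,"ax":0,"ay":0,"az":-0.1,"jaw":-1},{"x":0,"y":-1,"z":1,"ax":0,"ay":0,"az":-0.1,"jaw":-1},{"x":0,"y":-1,"z":1,"ax":0,"ay":0,"az":-0.1,"jaw":-1},{"x":0,"y":-1,"z":0.5,"ax":0,"ay":0,"az":-0.04,"jaw":-1},{"x":0,"y":-1,"z":0,"ax":0,"ay":0,"az":0,"jaw":-1}]'
python3 - <<'E'
from h import *
o,c=shot('wrist','w7.png');C=cam('wrist',o,c);print(o['position'],o['tcp_rot'])
o,c=shot('top','t7.png')
cv2.imwrite('pics/t7z.png',cv2.resize(c['pixels'][95:295,180:430],(750,600),interpolation=cv2.INTER_CUBIC))
E
```

```text
clock: 7.75
position: [0.4687, -0.0365, 0.1515]
tcp_rot: [1.341, 1.121, -1.339]
contact_force: [0.2, -0.0, -0.6]
grip_width: 0.0374
clock: 8.25
position: [0.4695, -0.165, 0.2403]
tcp_rot: [1.585, 0.911, -1.58]
contact_force: [0.7, -0.6, -0.1]
grip_width: 0.0773
[ 0.46952058 -0.16501792  0.24030786] [ 1.58464547  0.91075216 -1.57959844]
```

View pics/w7.png

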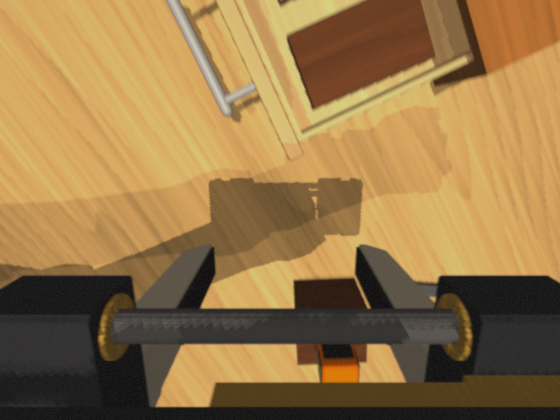

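View pics/t7z.png

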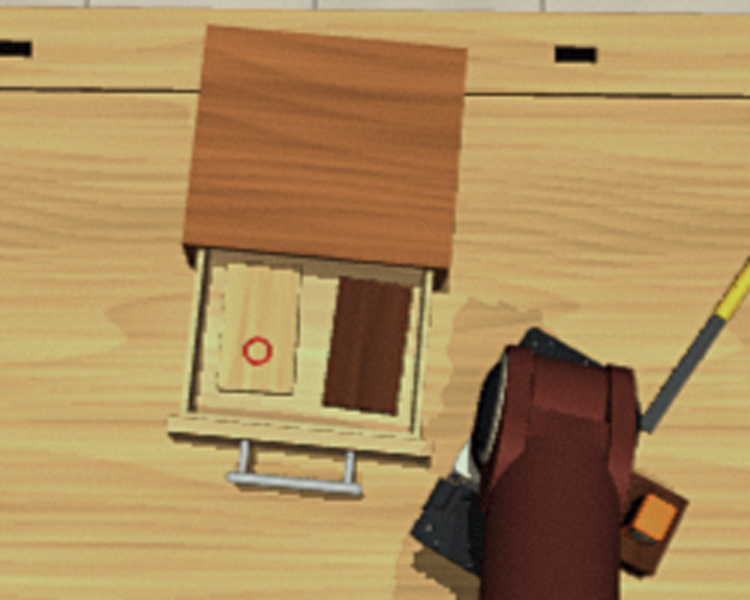

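The drawer stayed out. Backing off to look at the meter with the wrist camera.

```bash
python3 -m creep '[{"x":-0.33,"y":-1,"z":0,"ax":0,"ay":0,"az":0,"jaw":-1},{"x":-0.33,"y":-1,"z":0,"ax":0,"ay":0,"az":0,"jaw":-1},{"x":-0.33,"y":-1,"z":0,"ax":0,"ay":0,"az":0,"jaw":-1},{"x":-0.33,"y":-1,"z":0,"ax":0,"ay":0,"az":0,"jaw":-1},{"x":-0.33,"y":-1,"z":0,"ax":0,"ay":0,"az":0,"jaw":-1}]' 
python3 -m creep '[{"x":-0.33,"y":-1,"z":0,"ax":0,"ay":0,"az":0,"jaw":-1},{"x":-0.33,"y":-1,"z":0,"ax":0,"ay":0,"az":0,"jaw":-1},{"x":-0.33,"y":-1,"z":0,"ax":0,"ay":0,"az":0,"jaw":-1},{"x":-0.33,"y":-1,"z":0,"ax":0,"ay":0,"az":0,"jaw":-1},{"x":-0.2,"y":-0.6,"z":0,"ax":0,"ay":0,"az":0,"jaw":-1}]' 
python3 -m creep '[{"x":0,"y":0,"z":0,"ax":0,"ay":0,"az":0,"jaw":-1},{"x":0,"y":0,"z":0,"ax":0,"ay":0,"az":0,"jaw":-1}]' 
python3 - <<'E'
from h import *
o,c=shot('wrist','w8.png');C=cam('wrist',o,c);print(o['position'],o['tcp_rot'])
hsv=cv2.cvtColor(c['pixels'],cv2.COLOR_BGR2HSV)
print(hsv[::20,280][:12])
E
```

```text
clock: 8.85
position: [0.427, -0.288, 0.2375]
tcp_rot: [1.582, 0.918, -1.582]
contact_force: [0.6, -0.0, 0.7]
grip_width: 0.0933
clock: 9.35
position: [0.3885, -0.4044, 0.2373]
tcp_rot: [1.583, 0.916, -1.584]
contact_force: [0.2, -0.1, 0.7]
grip_width: 0.0928
clock: 9.55
position: [0.3902, -0.4019, 0.2374]
tcp_rot: [1.583, 0.918, -1.581]
contact_force: [-0.3, -0.1, 0.1]
grip_width: 0.0931
[ 0.39018248 -0.40187136  0.23742682] [ 1.5828378   0.91809534 -1.58088872]
[[ 18 141 215]
 [ 17 142 214]
 [ 17 144 211]
 [ 18 144 215]
 [ 10 162 104]
 [ 17 239 217]
 [ 16 243 217]
 [ 10 163  94]
 [ 21 130 216]
 [ 18 136 217]
 [ 17 143 157]
 [ 17 136 150]]
```

View pics/w8.png

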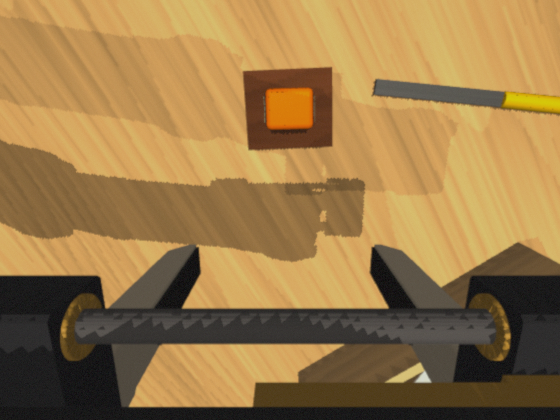

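The wrist view looks nearly straight down on the meter at (289,108), and the stand is aligned with the tool to within a degree or two.

```bash
python3 - <<'E'
from h import *
o=env.get_obs();c=env.read_camera('wrist');C=cam('wrist',o,c)
hsv=cv2.cvtColor(c['pixels'],cv2.COLOR_BGR2HSV)
m=cv2.inRange(hsv,(8,215,150),(20,255,255));m[:,350:]=0;m[200:]=0
k=max(cv2.findContours(m,0,2)[0],key=cv2.contourArea);r=cv2.minAreaRect(k);print(r)
P=[onz(C,*b,.137) for b in cv2.boxPoints(r)]
for i in range(4):
    e=P[(i+1)%4]-P[i];print(P[i].round(4),np.linalg.norm(e).round(4),np.degrees(np.arctan2(e[1],e[0])).round(1))
print('ctr',np.mean(P,0))
S=[onz(C,*b,.075) for b in [(244,71),(331,67),(332,146),(250,150)]];print('stand',np.mean(S,0))
T=Ro.from_rotvec(o['tcp_rot']).as_matrix();print('tool y',np.degrees(np.arctan2(T[1,1],T[0,1])))
ctop=env.read_camera('top');C=cam('top',None,ctop)
im=ctop['pixels'];hsv=cv2.cvtColor(im,cv2.COLOR_BGR2HSV)
m=cv2.inRange(hsv,(0,120,120),(7,255,255))|cv2.inRange(hsv,(172,120,120),(180,255,255));m[:195]=0;m[230:]=0;m[:,:250]=0;m[:,285:]=0
ys,xs=np.nonzero(m);print(len(xs),xs.min(),xs.max(),ys.min(),ys.max())
u,v=(xs.min()+xs.max())/2,(ys.min()+ys.max())/2;print('spot',u,v,onz(C,u,v,.04), onz(C,xs.mean(),ys.mean(),.04))
h=onz(C,180+295/3,95+485/3,.062);print('handle',h)
print(o['position'],o['qpos'],o['clock'])
E
```

```text
((289.10260009765625, 108.69160461425781), (40.37331771850586, 46.70420455932617), 88.40885925292969)
[ 0.4244 -0.3122  0.137 ] 0.034 -28.2
[ 0.4544 -0.3282  0.137 ] 0.0286 -116.7
[ 0.4416 -0.3538  0.137 ] 0.0351 151.9
[ 0.4106 -0.3372  0.137 ] 0.0286 61.1
ctr [ 0.43275006 -0.33284411  0.137     ]
stand [ 0.43403764 -0.33234474  0.075     ]
tool y -29.75443530406006
33 261 269 207 216
spot 265.0 211.5 [0.59908775 0.03245226 0.04      ] [0.59867803 0.03217583 0.04      ]
handle [ 0.46347283 -0.00837753  0.062     ]
[ 0.39058767 -0.40142661  0.23757246] [ 0.87587064  0.47153283 -0.17427781  1.67421505  0.09144352  1.00489201
  0.15176846] 9.6
```

```bash
python3 -m creep '[{"x":0.56,"y":0.92,"z":0,"ax":0,"ay":0,"az":0.022,"jaw":-1},{"x":0.56,"y":0.91,"z":0,"ax":0,"ay":0,"az":0,"jaw":-1},{"x":0.56,"y":0.91,"z":0,"ax":0,"ay":0,"az":0,"jaw":-1},{"x":0,"y":0,"z":-0.6,"ax":0,"ay":0,"az":0,"jaw":-1},{"x":0,"y":0,"z":0,"ax":0,"ay":0,"az":0,"jaw":-1}]' 
python3 - <<'E'
from h import *
o,c=shot('wrist','w9.png');print(o['position'])
o,c=shot('side','s9.png')
cv2.imwrite('pics/s9z.png',cv2.resize(c['pixels'][50:210,280:440],(600,600),interpolation=cv2.INTER_CUBIC))
E
```

```text
clock: 10.2
position: [0.4316, -0.3323, 0.2215]
tcp_rot: [1.564, 0.936, -1.566]
contact_force: [-0.1, -0.5, -0.5]
grip_width: 0.0927
[ 0.4315558  -0.33231316  0.22147216]
```

View pics/w9.png

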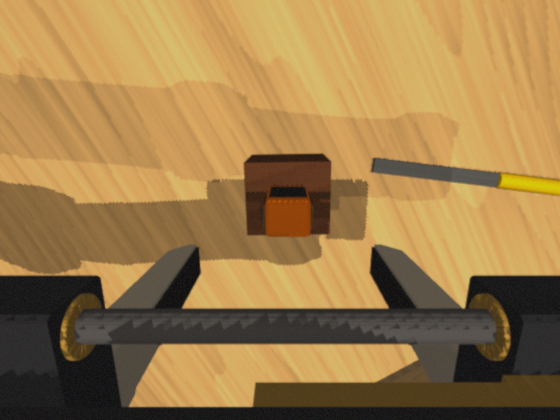

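View pics/s9z.png

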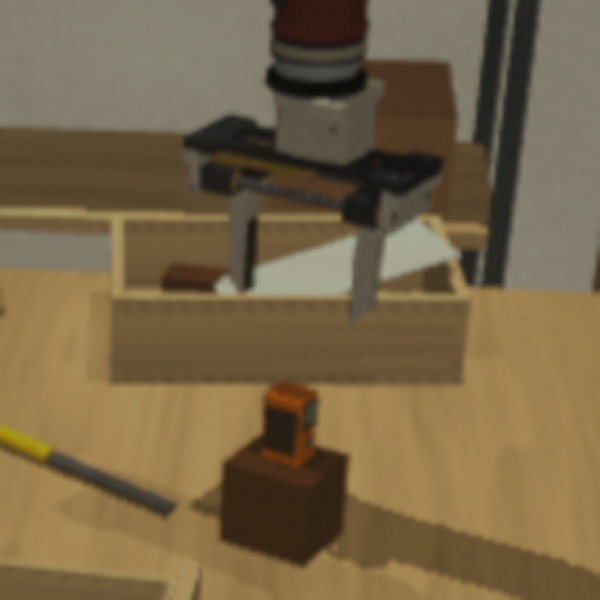

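Aligned. Descending.

```bash
python3 -m creep '[{"x":0.05,"y":-0.02,"z":-1,"ax":0,"ay":0,"az":0,"jaw":-1},{"x":0,"y":0,"z":-1,"ax":0,"ay":0,"az":0,"jaw":-1},{"x":0,"y":0,"z":-1,"ax":0,"ay":0,"az":0,"jaw":-1},{"x":0,"y":0,"z":-1,"ax":0,"ay":0,"az":0,"jaw":-1},{"x":0,"y":0,"z":-0.6,"ax":0,"ay":0,"az":0,"jaw":-1}]' 
python3 -m creep '[{"x":0,"y":0,"z":-0.33,"ax":0,"ay":0,"az":0,"jaw":-1},{"x":0,"y":0,"z":0,"ax":0,"ay":0,"az":0,"jaw":-1}]' 
python3 - <<'E'
from h import *
o,c=shot('wrist','w10.png');print(o['position'])
E
```

```text
clock: 10.8
position: [0.4319, -0.336, 0.1065]
tcp_rot: [1.568, 0.93, -1.569]
contact_force: [-0.9, -0.5, 0.6]
grip_width: 0.0925
clock: 11.0
position: [0.4323, -0.3359, 0.0989]
tcp_rot: [1.567, 0.93, -1.569]
contact_force: [-0.7, 0.4, 0.1]
grip_width: 0.0928
[ 0.43231772 -0.3358659   0.09892887]
```

View pics/w10.png

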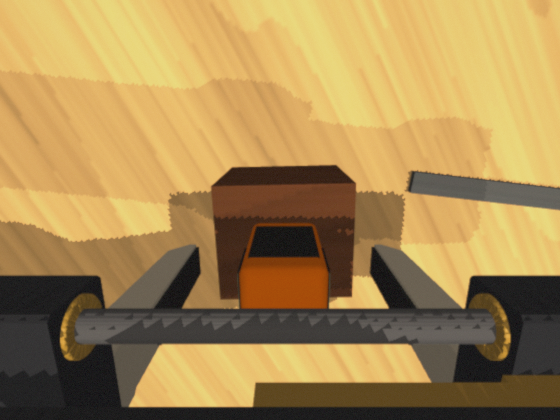

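```bash
python3 -m creep '[{"x":0,"y":0.1,"z":0,"ax":0,"ay":0,"az":0,"jaw":-0.5},{"x":0,"y":0,"z":0,"ax":0,"ay":0,"az":0,"jaw":0},{"x":0,"y":0,"z":0,"ax":0,"ay":0,"az":0,"jaw":0.5},{"x":0,"y":0,"z":0,"ax":0,"ay":0,"az":0,"jaw":1},{"x":0,"y":0,"z":0,"ax":0,"ay":0,"az":0,"jaw":1}]' 30
python3 -m creep '[{"x":0,"y":0,"z":0,"ax":0,"ay":0,"az":0,"jaw":1},{"x":0,"y":0,"z":0,"ax":0,"ay":0,"az":0,"jaw":1},{"x":0,"y":0,"z":0,"ax":0,"ay":0,"az":0,"jaw":1}]' 30
```

```text
clock: 11.55
position: [0.4329, -0.3331, 0.0996]
tcp_rot: [1.567, 0.929, -1.567]
contact_force: [-1.1, 1.2, 0.4]
grip_width: 0.058
clock: 11.85
position: [0.4329, -0.3331, 0.0994]
tcp_rot: [1.567, 0.929, -1.567]
contact_force: [0.6, -0.5, 0.7]
grip_width: 0.036
```

36 mm wide grip: the meter is held. Lifting straight up.

```bash
python3 -m creep '[{"x":0,"y":0,"z":0.3,"ax":0,"ay":0,"az":0,"jaw":1},{"x":0,"y":0,"z":0.6,"ax":0,"ay":0,"az":0,"jaw":1},{"x":0,"y":0,"z":0.8,"ax":0,"ay":0,"az":0,"jaw":1},{"x":0,"y":0,"z":1,"ax":0,"ay":0,"az":0,"jaw":1},{"x":0,"y":0,"z":1,"ax":0,"ay":0,"az":0,"jaw":1}]'
python3 -m creep '[{"x":0,"y":0,"z":1,"ax":0,"ay":0,"az":0,"jaw":1},{"x":0,"y":0,"z":1,"ax":0,"ay":0,"az":0,"jaw":1},{"x":0,"y":0,"z":0,"ax":0,"ay":0,"az":0,"jaw":1}]'
python3 - <<'E'
from h import *
o,c=shot('wrist','w11.png');print(o['position'])
o,c=shot('side','s11.png')
cv2.imwrite('pics/s11z.png',cv2.resize(c['pixels'][50:210,280:440],(600,600),interpolation=cv2.INTER_CUBIC))
E
```

```text
clock: 12.35
position: [0.4323, -0.3327, 0.1927]
tcp_rot: [1.567, 0.931, -1.568]
contact_force: [-0.0, -0.3, -1.6]
grip_width: 0.0361
clock: 12.65
position: [0.4345, -0.334, 0.2454]
tcp_rot: [1.568, 0.922, -1.562]
contact_force: [0.1, -0.5, -2.0]
grip_width: 0.0359
[ 0.43450955 -0.33403271  0.24538506]
```

View pics/s11z.png

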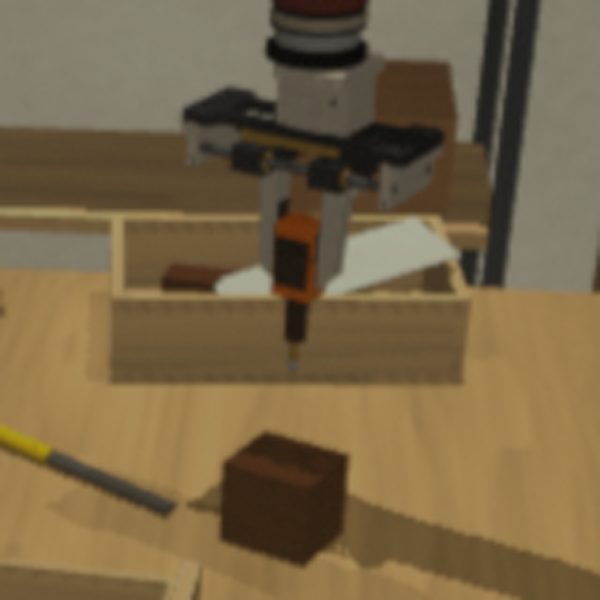

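View pics/w11.png

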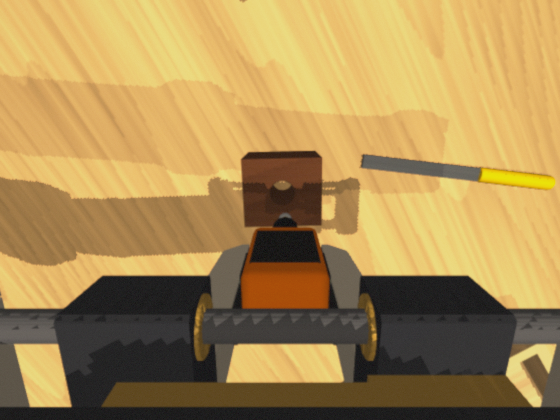

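Meter lifted and upright, with load about -1.9 N. Moving to a viewing point just short of the ring.

```bash
python3 -m creep '[{"x":0.2,"y":0.5,"z":0,"ax":0,"ay":0,"az":0,"jaw":1},{"x":0.42,"y":1,"z":0,"ax":0,"ay":0,"az":0,"jaw":1},{"x":0.42,"y":1,"z":0,"ax":0,"ay":0,"az":0,"jaw":1},{"x":0.42,"y":1,"z":0,"ax":0,"ay":0,"az":0,"jaw":1},{"x":0.42,"y":1,"z":0,"ax":0,"ay":0,"az":0,"jaw":1}]'
python3 -m creep '[{"x":0.42,"y":1,"z":0,"ax":0,"ay":0,"az":0,"jaw":1},{"x":0.42,"y":1,"z":0,"ax":0,"ay":0,"az":0,"jaw":1},{"x":0.42,"y":1,"z":0,"ax":0,"ay":0,"az":0,"jaw":1},{"x":0.42,"y":1,"z":0,"ax":0,"ay":0,"az":0,"jaw":1},{"x":0.42,"y":1,"z":0,"ax":0,"ay":0,"az":0,"jaw":1}]'
python3 -m creep '[{"x":0.42,"y":1,"z":0,"ax":0,"ay":0,"az":0,"jaw":1},{"x":0.42,"y":1,"z":0,"ax":0,"ay":0,"az":0,"jaw":1},{"x":0.1,"y":0.3,"z":0,"ax":0,"ay":0,"az":0,"jaw":1},{"x":0,"y":0,"z":0,"ax":0,"ay":0,"az":0,"jaw":1},{"x":0,"y":0,"z":0,"ax":0,"ay":0,"az":0,"jaw":1}]'
cat > ring.py <<'E'
from h import *
import sys
o,c=shot('wrist',sys.argv[1]);C=cam('wrist',o,c)
hsv=cv2.cvtColor(c['pixels'],cv2.COLOR_BGR2HSV)
m=cv2.inRange(hsv,(0,190,120),(5,255,255))|cv2.inRange(hsv,(174,190,120),(180,255,255))
K=cv2.findContours(m,0,2)[0]
for k in K:
    if cv2.contourArea(k)<100: continue
    e=cv2.fitEllipse(cv2.convexHull(k));P=onz(C,*e[0],.04);b=cv2.boundingRect(k);print(e,b)
    print('spot',P.round(4),'diam',np.linalg.norm(onz(C,b[0],e[0][1],.04)-onz(C,b[0]+b[2],e[0][1],.04)),np.linalg.norm(onz(C,e[0][0],b[1],.04)-onz(C,e[0][0],b[1]+b[3],.04)))
    print('delta units',(P-o['position'])/.025)
T=Ro.from_rotvec(o['tcp_rot']).as_matrix();print(o['position'],'tool x',T[:,0].round(4),o['contact_force'].round(2),o['clock'])
E
python3 ring.py w12.png
```

```text
clock: 13.25
position: [0.4794, -0.2178, 0.2401]
tcp_rot: [1.566, 0.934, -1.569]
contact_force: [-0.3, 0.1, -0.6]
grip_width: 0.0361
clock: 13.75
position: [0.5316, -0.0929, 0.2401]
tcp_rot: [1.565, 0.934, -1.569]
contact_force: [-0.3, 0.6, -2.0]
grip_width: 0.036
clock: 14.25
position: [0.5548, -0.0395, 0.2411]
tcp_rot: [1.566, 0.929, -1.571]
contact_force: [-0.6, -0.5, -1.9]
grip_width: 0.0361
((289.5424499511719, 107.26110076904297), (25.768281936645508, 27.157958984375), 178.8192138671875) (277, 94, 26, 28)
spot [0.5988 0.0323 0.04  ] diam 0.026762073650256363 0.027562023115313212
delta units [ 1.75836725  2.87184167 -8.04327858]
[ 0.5548287  -0.0394902   0.24108196] tool x [-0.0023 -0.0014 -1.    ] [-0.58 -0.53 -1.86] 14.25
```

View pics/w12.png

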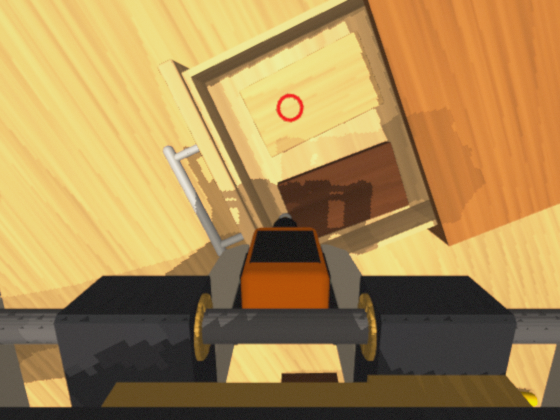

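The wrist ring fit gives (0.5988, 0.0323), agreeing with the top camera. Ring diameter comes out about 27 mm against 28 given. Moving over it and descending partway.

```bash
python3 -m creep '[{"x":0.6,"y":0.95,"z":0,"ax":0,"ay":0,"az":0,"jaw":1},{"x":0.6,"y":0.96,"z":0,"ax":0,"ay":0,"az":0,"jaw":1},{"x":0.56,"y":0.96,"z":0,"ax":0,"ay":0,"az":0,"jaw":1},{"x":0,"y":0,"z":-0.7,"ax":0,"ay":0,"az":0,"jaw":1},{"x":0,"y":0,"z":-1,"ax":0,"ay":0,"az":0,"jaw":1}]'
python3 -m creep '[{"x":0,"y":0,"z":-1,"ax":0,"ay":0,"az":0,"jaw":1},{"x":0,"y":0,"z":-0.8,"ax":0,"ay":0,"az":0,"jaw":1},{"x":0,"y":0,"z":-0.3,"ax":0,"ay":0,"az":0,"jaw":1},{"x":0,"y":0,"z":0,"ax":0,"ay":0,"az":0,"jaw":1},{"x":0,"y":0,"z":0,"ax":0,"ay":0,"az":0,"jaw":1}]'
python3 ring.py w13.png
python3 - <<'E'
from h import *
o,c=shot('side','s13.png')
cv2.imwrite('pics/s13z.png',cv2.resize(c['pixels'][130:280,150:350],None,fx=4,fy=4,interpolation=cv2.INTER_CUBIC))
C=cam('side',o,c);p=np.array(o['position']);R=Ro.from_rotvec(o['tcp_rot']).as_matrix()
print('pred tip side',(proj(C,p+R[:,0]*.0894)-[150,130])*4,'spot',(proj(C,[.5988,.0323,.04])-[150,130])*4)
E
```

```text
clock: 14.8
position: [0.6011, 0.033, 0.2002]
tcp_rot: [1.57, 0.927, -1.564]
contact_force: [-1.0, 1.1, -1.5]
grip_width: 0.036
clock: 15.3
position: [0.6005, 0.033, 0.1479]
tcp_rot: [1.569, 0.928, -1.566]
contact_force: [-0.4, -0.4, -2.6]
grip_width: 0.0361
((283.9224853515625, 212.46975708007812), (31.23134994506836, 32.3987922668457), 89.02466583251953) (268, 197, 33, 27)
spot [0.5989 0.0323 0.04  ] diam 0.027320105000241023 0.023171241091115388
delta units [-0.06229136 -0.02845285 -4.31407319]
[0.60049707 0.03301634 0.14785183] tool x [ 1.8e-03 -1.0e-04 -1.0e+00] [-0.44 -0.43 -2.62] 15.3
pred tip side [543.59033748 437.17412965] spot [547.47643844 460.34388923]
```

View pics/w13.png

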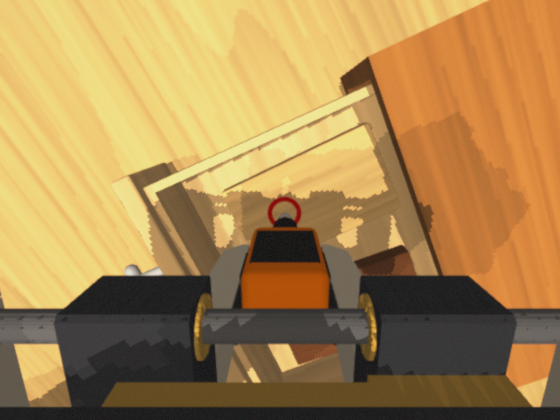

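View pics/s13z.png

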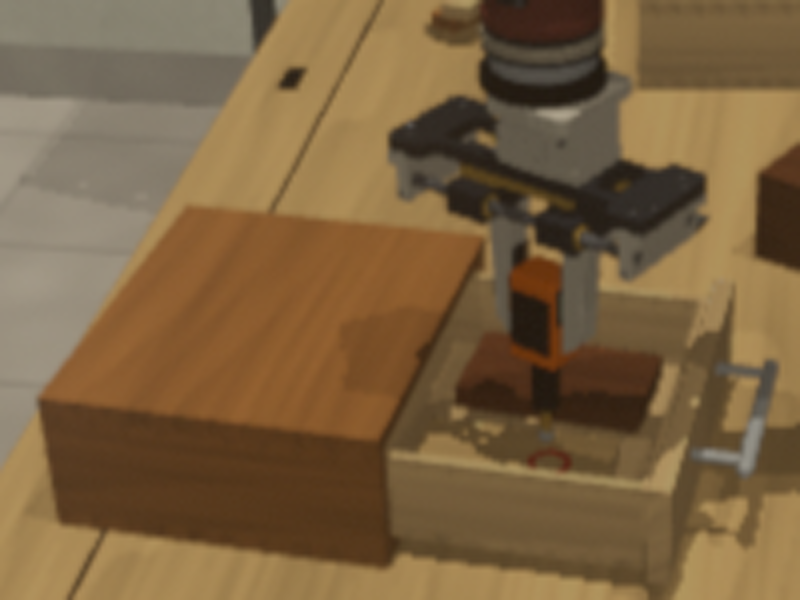

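The tip ball appears at (546,437), 2 px from prediction, directly above the ring centre (549,461). Descending in small steps, watching z and force.

```bash
python3 -m creep '[{"x":-0.05,"y":-0.03,"z":-0.3,"ax":0,"ay":0,"az":0,"jaw":1},{"x":0,"y":0,"z":-0.2,"ax":0,"ay":0,"az":0,"jaw":1},{"x":0,"y":0,"z":0,"ax":0,"ay":0,"az":0,"jaw":1},{"x":0,"y":0,"z":0,"ax":0,"ay":0,"az":0,"jaw":1}]'
python3 -m creep '[{"x":0,"y":0,"z":-0.2,"ax":0,"ay":0,"az":0,"jaw":1},{"x":0,"y":0,"z":0,"ax":0,"ay":0,"az":0,"jaw":1},{"x":0,"y":0,"z":0,"ax":0,"ay":0,"az":0,"jaw":1}]'
python3 -m creep '[{"x":0,"y":0,"z":-0.15,"ax":0,"ay":0,"az":0,"jaw":1},{"x":0,"y":0,"z":0,"ax":0,"ay":0,"az":0,"jaw":1},{"x":0,"y":0,"z":0,"ax":0,"ay":0,"az":0,"jaw":1}]'
```

```text
clock: 15.8
position: [0.5984, 0.033, 0.1342]
tcp_rot: [1.567, 0.93, -1.568]
contact_force: [-0.7, 0.2, -2.8]
grip_width: 0.0359
clock: 16.1
position: [0.5986, 0.0331, 0.1294]
tcp_rot: [1.567, 0.93, -1.567]
contact_force: [0.6, 0.9, -1.7]
grip_width: 0.0362
clock: 16.4
position: [0.5987, 0.033, 0.1258]
tcp_rot: [1.568, 0.93, -1.567]
contact_force: [0.7, 0.1, 0.4]
grip_width: 0.0359
```

At 3.6 mm of predicted push, the force rose 2.3 N. The spring law predicts 2.28 N. Another 4.4 mm to half-way.

```bash
python3 -m creep '[{"x":0,"y":0,"z":-0.1,"ax":0,"ay":0,"az":0,"jaw":1},{"x":0,"y":0,"z":-0.07,"ax":0,"ay":0,"az":0,"jaw":1},{"x":0,"y":0,"z":0,"ax":0,"ay":0,"az":0,"jaw":1},{"x":0,"y":0,"z":0,"ax":0,"ay":0,"az":0,"jaw":1},{"x":0,"y":0,"z":0,"ax":0,"ay":0,"az":0,"jaw":1}]'
python3 ring.py w14.png
python3 - <<'E'
from h import *
o,c=shot('side','s14.png')
cv2.imwrite('pics/s14z.png',cv2.resize(c['pixels'][190:260,230:350],None,fx=6,fy=6,interpolation=cv2.INTER_CUBIC))
o,c=shot('top','t14.png')
f=[]
for i in range(8):
    c2=env.read_camera('side');o=env.get_obs();f.append(np.r_[o['contact_force'],o['position']])
print(np.mean(f,0).round(4),np.std(f,0).round(4),o['clock'])
E
```

```text
clock: 16.9
position: [0.5988, 0.033, 0.1216]
tcp_rot: [1.568, 0.93, -1.567]
contact_force: [-0.6, 0.4, 3.4]
grip_width: 0.0362
((286.0930480957031, 220.90325927734375), (34.47276306152344, 35.89495086669922), 91.26091003417969) (268, 204, 37, 23)
spot [0.599  0.0324 0.04  ] diam 0.027766640016707696 0.01791681870315031
delta units [ 0.00944832 -0.02698968 -3.26282847]
[0.59876333 0.03303511 0.12157071] tool x [ 5.e-04  2.e-04 -1.e+00] [-0.6   0.4   3.42] 16.9
[0.2851 0.0881 1.9821 0.5987 0.033  0.1215] [0.5215 0.3027 0.6178 0.     0.     0.    ] 17.45
```

View pics/s14z.png

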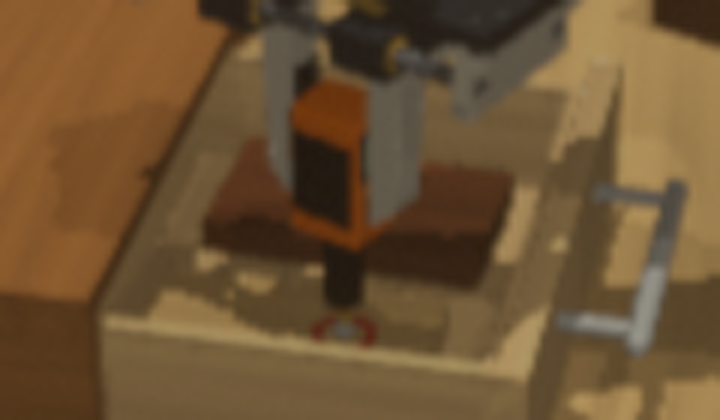

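View pics/t14.png

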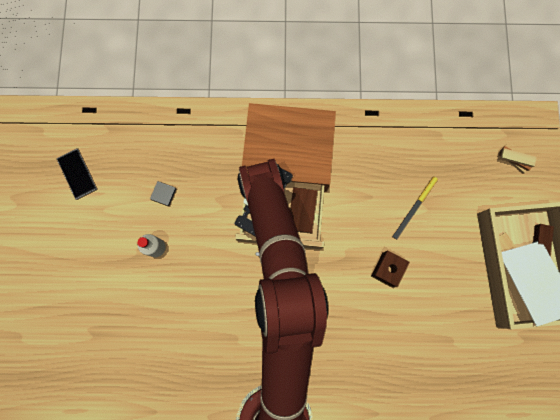

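View pics/w14.png

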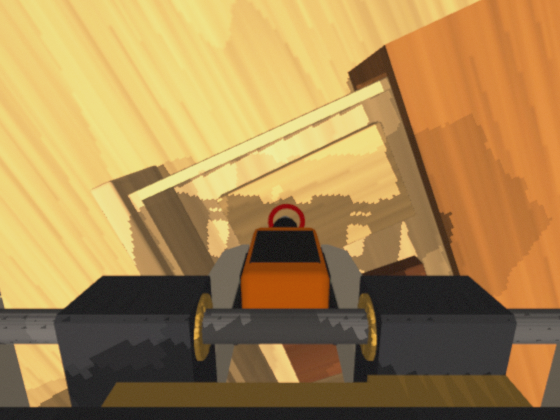

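The ball sits at the ring's centre: side zoom (343,332) against ring (343,331). Both the height (7.9 mm) and the force (mean rise about 3.8 N) say half-way. Glue, stone, file and drawer are unmoved. Handing in.

```bash
python3 - <<'E'
from h import *
print(env.sign_off(), env.get_obs()['clock'])
E
```

```text
the job is handed in; nothing more can be done
the job is handed in; nothing more can be done
```

I pulled the drawer out to its stop, lifted the meter from its stand, and handed in at about 17.5 s (limit 64 s). The arm is still holding the meter upright with its tip inside the red ring. No verdict was reported.

Last checks:
- **Drawer:** the handle stalled at x ≈ 0.468 after 154 mm of travel as the force rose, so it started about 12 mm out. I saw no movement afterwards.
- **Tip position:** the tip is within about 1 mm of the ring centre from the wrist camera, and the side view also shows the ball centred in the ring. The tool is vertical to within 0.1°.
- **Plunger:** height puts it about 7.9 mm in. The mean force rise of about 3.8 N suggests 8.7 mm, with force noise of about 0.6 N. Both are close to half-way and well short of bottoming.
- **Other things:** the glue bottle, stone and file look unmoved in the last top picture, and the dark board was not touched.

Disagreements and failures:
- **Refused call:** the first move call was refused because it left out some keys, and nothing moved.
- **Meter position:** the top and wrist cameras differed by about 3 mm in y. I used the wrist reading.
- **Handle position:** the top camera put the pulled-out handle about 4 mm nearer the robot than the gripper reading did.

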